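# Put the cutting dies back in their tray

### The job

First lift the sharpening stone off the die tray and lay it flat on the black rubber mat. Then put the D-shaped die and the wide rectangular die back into their matching pockets in the tray, each pushed fully home, flat and released; leave the round die in its pocket, and do not knock the narrow strap die or the cement tin out of place.

Things in the scene. Friction and masses are not known exactly. Their poses are not given: they have to be found in the camera images.
- heel_die: Steel cutting die for heel pieces, D-shaped: 44 mm wide (x) and 62 mm long (y). Flat end at -y, half circle (radius 22 mm) at +y, parallel flat sides facing +x and -x from y = -31 to +9 mm. Hollow upright band of 3 mm steel, 40 mm high, with a thin brace bar across inside, about 0.2 kg, standing on the bench. Origin: centre of the underside; z up.
- oblong_die: Steel cutting die, a plain rectangle 36 mm wide (x) and 70 mm long (y). Hollow upright band of 3 mm steel, 40 mm high, with a thin brace bar across inside, about 0.2 kg, standing on the bench. Origin: centre of the underside; z up.
- round_die: Steel cutting die, a ring of 54 mm diameter, already seated in its round pocket in the tray, 26 mm of it standing out; it stays there. Hollow band, 40 mm high; origin: centre of the underside.
- strap_die: A long narrow steel strap-end die, 20 x 100 mm (x, y), 40 mm high, on the bench. It has no pocket here and stays where it is. Origin: centre of the underside.
- stone: Grey sharpening stone, a block 120 mm long (x), 45 mm wide (y) and 25 mm thick, about 0.35 kg, left lying flat across the tray, over the D-shaped pocket (its underside 26 mm above the bench, resting on the block's top). Origin: centre of the underside.
- mat: Flat black rubber mat, 180 mm (x) by 100 mm (y), 4 mm thick, fixed on the bench on the robot's right. Origin: centre of its underside, at bench level.
- nest_heel: Block with the D-shaped pocket, its flat end at -y and round end at +y. Fixed block 100 x 100 x 18 mm; origin: centre of its underside, 8 mm above the bench, z up. Black-lined pocket 14 mm deep: floor 4 mm, rim 18 mm above the origin; 2.5 mm play on every side of the die. A seated die shares the block's x, y and yaw; 26 mm of it stands out.
- nest_oblong: Block with the rectangular pocket, 41 mm (x) by 75 mm (y). Fixed block 100 x 100 x 18 mm; origin: centre of its underside, 8 mm above the bench, z up. Black-lined pocket 14 mm deep: floor 4 mm, rim 18 mm above the origin; 2.5 mm play on every side of the die. A seated die shares the block's x, y and yaw; 26 mm of it stands out.
- nest_round: Block with the round pocket, holding the round die. Fixed block 100 x 100 x 18 mm; origin: centre of its underside, 8 mm above the bench, z up. Black-lined pocket 14 mm deep: floor 4 mm, rim 18 mm above the origin; 2.5 mm play on every side of the die. A seated die shares the block's x, y and yaw; 26 mm of it stands out.
- tray: The die tray: a pale wooden board 124 mm (x) by 336 mm (y), rim 16 mm high, fixed on the bench on the robot's left, with the three nest blocks side by side along y at 104 mm spacing, in any order, all turned as the tray is. Origin: centre of its underside, at bench level.
- tin: Metal cement tin, 80 mm diameter, 100 mm high. A bystander. Origin: centre of the underside.

How it is judged:
On the way, in this order (a step that is already met when the one before it is completed fails the run):
1. the sharpening stone lies flat on the rubber mat (x of stone in the frame of mat between -0.07 and 0.07 m and y of stone in the frame of mat between -0.04 and 0.04 m and z of stone in the frame of mat between 0.001 and 0.009 m and angle between stone's own z axis and vertical below 0.1 rad and contact force between stone and the fingers below 0.1 N), for 0.2 s.
2. the D-shaped and the rectangular die are seated in their pockets (horizontal distance between heel_die and nest_heel below 0.006 m and z of heel_die in the frame of nest_heel below 0.007 m and angle between each of heel_die, oblong_die's own z axis and vertical below 0.08 rad and angle between the y axis of heel_die and the y axis of nest_heel, either way round below 0.2 rad and horizontal distance between oblong_die and nest_oblong below 0.006 m and z of oblong_die in the frame of nest_oblong below 0.007 m and angle between the y axis of oblong_die and the y axis of nest_oblong, either way round below 0.2 rad), for 0.2 s.
At the end, for the whole second after the job is handed in: All three dies stand in the pockets of their shape: within 6 mm of centre, 3 mm of the floor, tilt under 0.08 rad (D and rectangle turned within 0.2 rad). The stone lies flat on the mat, its centre within 70 mm along and 40 mm across of the mat's. All at rest and released (all of step 1 and all of step 2 and horizontal distance between round_die and nest_round below 0.006 m and z of round_die in the frame of nest_round below 0.007 m and angle between round_die's own z axis and vertical below 0.08 rad and linear speed of each of stone, heel_die, oblong_die below 0.02 m/s and contact force between each of heel_die, oblong_die and the fingers below 0.1 N); the robot touches nothing.
It fails at once if the strap die or the tin is shifted by more than 40 mm (distance of any of strap_die, tin from where it was at the start of the episode above 0.04 m).
It fails at once if the round die is taken out of its pocket (lifted or shifted by more than 13 mm) (distance of round_die from where it was at the start of the episode above 0.013 m).
It also fails if it takes over 72 s, if anything falls off the work surface, if the arm or the gripper's body presses on something with over 40 N, if the wrist force passes 120 N, or if a joint passes its speed limit or range.

### The arm

A 7-joint arm with a two-finger parallel gripper is mounted at the origin on the work surface. World frame = base frame: x ahead of the robot, y to its left, z up, the work surface at z = 0. Lengths are in m, angles in rad, forces in N, time in s.
With the tool pointing down it reaches from about 0.425 to 0.925 m from the base axis. Payload 6.8 kg.
Tool frame: the origin (TCP) lies midway between the tips of the shut fingers; the grasp point (between the pads) lies 19 mm behind it; z points along the fingers, y is the line along which they close (so a half turn about z gives the same grasp; the last joint's range is limited). The gripper opens to 85 mm and grips with 20 to 120 N. Pads are 22 mm wide; open, the fingers measure 114 mm over their backs; the gripper's body (76 mm by 85 mm) begins 54 mm behind the grasp point. The pads swing forward as they close: fully open they stand 13 mm farther back than shut.
Start: joints at [1.152, 0.477, 0.022, 1.555, -0.011, 1.109, -0.083], TCP at [0.206, -0.643, 0.231] pointing down, gripper open.
Joint ranges: [-2.96, 2.96], [-0.34, 2.1], [-1.41, 1.46], [0.24, 2.44], [-1.37, 4.51], [0.17, 1.92], [-2.96, 2.96]. Speed limits (rad/s): [2.39, 2.39, 3.14, 3.14, 3.14, 3.14, 3.14].

### API

Orientations are given as a unit quaternion [x, y, z, w].
In Python, from bench import r gives the robot as it stands. The module is installed in compiled form; this text tells all that it offers.
- The arm moves only by the tool servo_tool, never from a script. Its argument "targets" is a list of rows, each an object with "offset": the shift along the tool's x, y, z in m, a list of three; "turn": the turn, a rotation vector about the tool's x, y, z in degrees, a list of three; "fingers": the finger opening in m, from 0 to 0.0854. In form: [{"offset": [tx, ty, tz], "turn": [wx, wy, wz], "fingers": fingers}, ...]. A call has 1 to 8 rows; each row shifts and turns the commanded pose from where the row before left it, along the tool's axes as they then stand; what a row does not reach is not made up. A row lasts 1/8 s, in which the tool goes at most 62.5 mm and 10.7 degrees, less where a joint would pass 70% of its speed; a pose out of reach is approached as far as the arm can. A call with a gripper value outside its range is refused whole. The fingers move at their own pace and stop on an object; "grip_force" is the grip in N (left out, the last holds). Time passes only in rows, so rows that do not move let the fingers close. It gives the time, the measured TCP pose, the force, the opening and the grip force at its end, in the units of the state.
- r.read_state(): the state, without advancing time (a new reading comes with each control period).
- r.get_image(name): name is "scene" or "top"; returns a dict with "frame" (420x560x3 uint8, red, green, blue), "depth" (420x560 float32, m along the optical axis (not along the pixel's ray), 0 where there is no reading), "fx", "fy", "cx", "cy" (pixels), "k1" (the pictures are not rectified: a ray, as slopes to the right and down, at radius r is drawn at 1 + k1 r^2 times it, then the intrinsics apply), "R" (3x3) and "t" (3): a world point X has camera coordinates R X + t. Camera axes: x right, y down, z forward; pixel columns grow to the right and rows downward; lengths in m; the calibration is good to about 2 mm. A picture is of the moment at which its call begins.
- r.finish_job(): hands the job in; it is judged then, once.
Trained networks look in a picture, given as the dict that the camera call returned (one of the last four; its "shot" number tells which), for a name from the list of things; names that differ only in an ending like _2 or _b are one class to them, and where a whole thing is asked for, a point or a joint stands for the part that bears it (a point fixed in the world has none). Each returns a list of dicts, best first, with "score" (0 to 1); they miss things now and then, are a little off and sometimes report something else, mostly with a low value. They report only what shows in the picture. A call takes as long as a camera call.
- r.find_in(picture, name): "point" ([column, row] as shares, 0 to 1, of the picture: columns of its width, rows of its height, amid what is visible of it).
The state is a dict: "clock": time; "qpos": joint angles; "qvel": joint speeds; "joint_efforts": joint torques, N m; "tcp_pos": TCP position; "ee_rot": TCP orientation; "ft_force": force on the tool from outside, world axes, zero at the start; "wrist_torque": the same for the moment, N m; "finger_gap": finger opening in m; "grasp_force": force on a finger pad.
Only numpy, scipy, OpenCV 4.12 (cv2) and the standard library are available. Lean on these libraries where they do the work, as an engineer would, in place of code of your own. Each camera call takes 0.05 s, during which the arm holds its last target. There are 200 camera calls.

## Working session

There is one attempt and no reset: what is moved stays moved. The work goes in short steps, Python scripts to look and compute and a tool call to move; the robot and the scene stay as the last step left them, time stands still between calls to the robot, and variables do not carry over. Pictures are saved under pics/ and viewed, at most 10 in all, crops included, and the job is handed in when it is done.

Besides the shell and the picture viewer there is one more tool, called after "Request:" as a command line: name --argument value ..., lists and objects as JSON in quotes. servo_tool: Moves the arm, as the interface text tells. Its arguments: {"type":"object","properties":{"targets":{"type":"array"},"grip_force":{"type":"number"}},"required":["targets"]}

```bash
mkdir -p pics; cat > h.py <<'E'
import numpy as np, cv2
from bench import r
def world(p):
    H,W=p['depth'].shape
    u,v=np.meshgrid(np.arange(W),np.arange(H))
    K=np.array([[p['fx'],0,p['cx']],[0,p['fy'],p['cy']],[0,0,1]])
    pts=np.stack([u,v],-1).reshape(-1,1,2).astype(np.float64)
    s=cv2.undistortPoints(pts,K,np.array([p['k1'],0,0,0,0.])).reshape(H,W,2)
    z=p['depth'][...,None]
    c=np.concatenate([s*z,z],-1)
    X=(c-np.array(p['t']))@np.array(p['R'])
    X[p['depth']==0]=np.nan
    return X
def save(p,n): cv2.imwrite('pics/'+n+'.png',p['frame'][...,::-1])
E
python3 - <<'E'
from h import *
for n in ['top','scene']:
    p=r.get_image(n); save(p,n+'0'); X=world(p); np.save(n+'0.npy',X)
    for k in ['heel_die','oblong_die','round_die','strap_die','stone','mat','nest_heel','nest_oblong','nest_round','tin','tray']:
        for d in r.find_in(p,k)[:2]:
            c=d['point'];a=int(c[0]*560);b=int(c[1]*420);print(n,k,round(d['score'],2),a,b,X[b,a].round(3))
s=r.read_state();print(s['clock'],s['tcp_pos'],s['ee_rot'],s['finger_gap'])
E
```

```text
top heel_die 0.44 332 251 [ 0.494 -0.191 -0.001]
top oblong_die 0.59 337 200 [ 0.641 -0.206  0.007]
top round_die 0.71 167 221 [0.58  0.277 0.033]
top strap_die 0.78 378 180 [ 0.695 -0.321  0.033]
top stone 0.59 203 231 [0.551 0.172 0.049]
top stone 0.48 194 233 [0.546 0.196 0.054]
top mat 0.57 402 250 [ 0.495 -0.395  0.004]
top nest_heel 0.73 192 233 [0.546 0.209 0.015]
top nest_oblong 0.62 236 238 [0.532 0.084 0.011]
top nest_oblong 0.61 200 235 [0.54  0.18  0.047]
top nest_round 0.98 167 226 [0.567 0.282 0.011]
top tin 0.77 263 154 [0.755 0.005 0.1  ]
top tray 0.94 189 248 [0.504 0.219 0.006]
scene heel_die 0.83 249 169 [ 0.474 -0.198  0.01 ]
scene oblong_die 0.65 233 210 [ 0.632 -0.179  0.024]
scene round_die 0.96 432 232 [0.56  0.28  0.031]
scene strap_die 0.71 160 215 [ 0.7   -0.338  0.023]
scene strap_die 0.18 231 213 [ 0.653 -0.176  0.037]
scene stone 0.84 384 216 [0.562 0.164 0.048]
scene mat 0.78 175 161 [ 0.498 -0.4    0.003]
scene mat 0.47 232 210 [ 0.629 -0.183  0.02 ]
scene nest_heel 0.9 396 221 [0.551 0.194 0.029]
scene nest_oblong 0.6 347 205 [0.521 0.071 0.012]
scene nest_round 0.75 427 245 [0.596 0.274 0.024]
scene nest_round 0.37 233 214 [ 0.654 -0.17   0.036]
scene tin 0.82 293 258 [0.778 0.011 0.099]
scene tray 0.7 392 243 [0.603 0.196 0.011]
1.2 [ 0.20644469 -0.64269048  0.23131986] [9.87950760e-01 1.54768518e-01 2.27281653e-05 2.38298465e-05] 0.08544379334126265
```

View pics/top0.png

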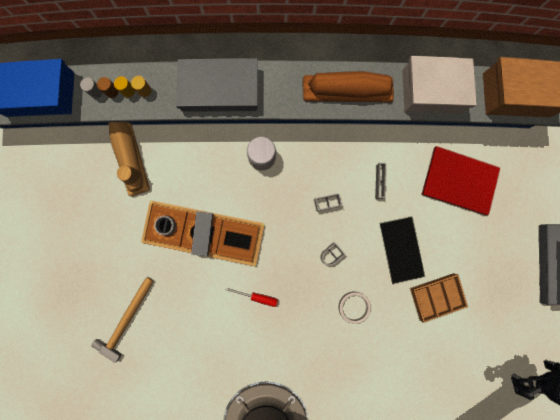

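View pics/scene0.png

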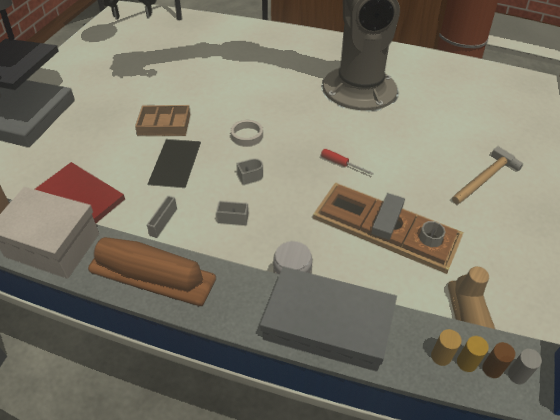

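```bash
cat >> h.py <<'E'
from scipy.optimize import least_squares
def sdbox(q,hx,hy):
    d=np.abs(q)-[hx,hy]
    return np.linalg.norm(np.maximum(d,0),axis=1)+np.minimum(d.max(1),0)
def sdD(q):
    # box y -31..9 unioned with circle r22 at y=9
    a=sdbox(q-[0,-.011],.022,.020); b=np.linalg.norm(q-[0,.009],axis=1)-.022
    return np.minimum(a,b)
SH={'heel':(sdD,.003),'obl':(lambda q:sdbox(q,.018,.035),.003),'strap':(lambda q:sdbox(q,.010,.05),.003),
 'stone':(lambda q:sdbox(q,.06,.0225),1),'mat':(lambda q:sdbox(q,.09,.05),1),'tray':(lambda q:sdbox(q,.062,.168),1)}
def sel(X,c,rad,z0,z1):
    P=X.reshape(-1,3); m=(np.hypot(P[:,0]-c[0],P[:,1]-c[1])<rad)&(P[:,2]>z0)&(P[:,2]<z1)
    return P[m][:,:2]
def fit(P,shape,starts=12,full=False):
    f,w=SH[shape]; best=None
    lo,hi=np.percentile(P,2,axis=0),np.percentile(P,98,axis=0); c0=(lo+hi)/2
    for a in np.arange(starts)*2*np.pi/starts:
        def res(x):
            c,s=np.cos(x[2]),np.sin(x[2]); q=(P-x[:2])@np.array([[c,-s],[s,c]])
            d=f(q); e=np.maximum(d,0)
            if w<1: e=e+np.maximum(-w-d,0)
            else: # solid: pull extremes: also bounding box should fill
                l,h=np.percentile(q,1,axis=0),np.percentile(q,99,axis=0); e=np.concatenate([e,(l+h)*len(P)**.5*.3])
            return e
        o=least_squares(res,[*c0,a],x_scale=[.01,.01,.3],loss='soft_l1',f_scale=.003)
        if best is None or o.cost<best.cost: best=o
        if full: print(round(a,2),o.cost*1e6/len(P),o.x.round(3))
    x=best.x; return [*x[:2].round(4),round((np.degrees(x[2])+180)%360-180,1)],round(best.cost*1e6/len(P),2),len(P)
E
python3 - <<'E'
from h import *
T=np.load('top0.npy');S=np.load('scene0.npy')
for n,X in [('top',T),('scene',S),('both',np.concatenate([T.reshape(-1,3),S.reshape(-1,3)]))]:
    for k,c,rad,z0,z1 in [('heel',(.485,-.195),.06,.012,.046),('obl',(.635,-.19),.06,.012,.046),('strap',(.7,-.33),.08,.012,.046),('stone',(.55,.18),.09,.042,.06)]:
        try: print(n,k,fit(sel(X,c,rad,z0,z1),k))
        except Exception as e: print(n,k,e)
# tray: orange blocks/tray
for n,X in [('top',T),('scene',S)]:
    im=cv2.imread(f'pics/{n}0.png'); hsv=cv2.cvtColor(im,cv2.COLOR_BGR2HSV)
    m=(np.hypot(X[...,0]-.55,X[...,1]-.18)<.2)&(X[...,2]>.009)&(X[...,2]<.032)
    print(n,'tray',fit(X[m][:,:2],'tray'))
    print(n,cv2.minAreaRect((X[m][:,:2]*1000).astype(np.float32)))
    m=(im.max(-1)<50)&(np.hypot(X[...,0]-.5,X[...,1]+.4)<.13)
    print(n,'mat',fit(X[m][:,:2],'mat'), np.median(X[m][:,2]))
    m=(im.max(-1)<60)&(np.hypot(X[...,0]-.53,X[...,1]-.075)<.05)
    print(n,'obpocket',cv2.minAreaRect((X[m][:,:2]*1000).astype(np.float32)))
    m=(np.abs(X[...,0]-.3)<.1)&(np.abs(X[...,1])<.1); print('bench z',np.nanmedian(X[m][:,2]))
a=cv2.imread('pics/top0.png');b=cv2.imread('pics/scene0.png')
g=lambda i,x,y,w,h:cv2.resize(i[y:y+h,x:x+w],(400,300),interpolation=cv2.INTER_CUBIC)
cv2.imwrite('pics/m1.png',np.vstack([np.hstack([g(a,140,195,132,75+24),g(b,310,180,160,90+30)]),np.hstack([g(a,300,190,90,68),g(b,210,155,80,60+16)])]))
E
```

```text
top heel ([np.float64(0.4862), np.float64(-0.1842), np.float64(39.9)], np.float64(2.48), 161)
top obl ([np.float64(0.6317), np.float64(-0.1759), np.float64(12.6)], np.float64(0.85), 141)
top strap ([np.float64(0.6937), np.float64(-0.3308), np.float64(-92.9)], np.float64(0.12), 258)
top stone ([np.float64(0.5451), np.float64(0.1803), np.float64(177.3)], np.float64(9.54), 748)
scene heel ([np.float64(0.4896), np.float64(-0.1892), np.float64(40.2)], np.float64(0.73), 427)
scene obl ([np.float64(0.6391), np.float64(-0.1794), np.float64(11.8)], np.float64(0.45), 525)
scene strap ([np.float64(0.6998), np.float64(-0.3329), np.float64(-92.4)], np.float64(0.11), 527)
scene stone ([np.float64(0.5496), np.float64(0.1795), np.float64(172.4)], np.float64(11.65), 792)
both heel ([np.float64(0.488), np.float64(-0.1867), np.float64(39.6)], np.float64(1.64), 588)
both obl ([np.float64(0.6375), np.float64(-0.1771), np.float64(-167.8)], np.float64(1.41), 666)
both strap ([np.float64(0.698), np.float64(-0.3321), np.float64(-92.8)], np.float64(0.37), 785)
both stone ([np.float64(0.5483), np.float64(0.179
[... 842 characters left out ...]
,axis=0),np.percentile(P,98,axis=0); c0=(lo+hi)/2
          ~~~~~~~~~~~~~^^^^^^^^^^^^
    return _quantile_unchecked(
        a, q, axis, out, overwrite_input, method, keepdims, weights)
    return _ureduce(a,
                    func=_quantile_ureduce_func,
    ...<5 lines>...
                    overwrite_input=overwrite_input,
                    method=method)
    r = func(a, **kwargs)
    result = _quantile(arr,
                       quantiles=q,
    ...<2 lines>...
                       out=out,
                       weights=wgt)
    slices_having_nans = np.isnan(arr[-1, ...])
                                  ~~~^^^^^^^^^
IndexError: index -1 is out of bounds for axis 0 with size 0
```

```bash
python3 - <<'E'
from h import *
T=np.load('top0.npy');S=np.load('scene0.npy')
for n,X in [('top',T),('scene',S)]:
    im=cv2.imread(f'pics/{n}0.png'); rad=np.hypot(X[...,0]-.55,X[...,1]-.18)
    for lo in (.043,.047):
        m=(rad<.075)&(X[...,2]>lo)&(X[...,2]<.058)
        print(n,'stone',np.round(cv2.minAreaRect((X[m][:,:2]*1000).astype(np.float32))[0],1),np.round(cv2.minAreaRect((X[m][:,:2]*1000).astype(np.float32))[1:][0],1),cv2.minAreaRect((X[m][:,:2]*1000).astype(np.float32))[2],np.median(X[m][:,2]))
    d=(im.max(-1)<70)
    m=d&(np.hypot(X[...,0]-.53,X[...,1]-.075)<.05)
    print(n,'obpocket',cv2.minAreaRect((X[m][:,:2]*1000).astype(np.float32)))
    m=(rad<.25)&(X[...,2]>.021)&(X[...,2]<.029); print('blocks',cv2.minAreaRect((X[m][:,:2]*1000).astype(np.float32)),m.sum())
    m=(np.hypot(X[...,0]-.565,X[...,1]-.28)<.04)&(X[...,2]>.036)&(X[...,2]<.056);P=X[m][:,:2]
    o=least_squares(lambda x:np.abs(np.hypot(*(P-x).T)-.0255)-0,[.565,.28],loss='soft_l1',f_scale=.003);print('round',o.x,len(P))
    m=(np.hypot(X[...,0]-.755,X[...,1])<.06)&(X[...,2]>.09);print('tin',cv2.minEnclosingCircle((X[m][:,:2]*1000).astype(np.float32)))
a=cv2.imread('pics/top0.png');b=cv2.imread('pics/scene0.png')
g=lambda i,x,y,w,h:cv2.resize(i[y:y+h,x:x+w],(400,300),interpolation=cv2.INTER_CUBIC)
cv2.imwrite('pics/m1.png',np.vstack([np.hstack([g(a,140,190,132,99),g(b,310,170,160,120)]),np.hstack([g(a,305,187,90,68)if 0 else g(a,300,190,112,84),g(b,200,155,90,68)])]))
E
```

```text
top stone [545.1 176.3] [ 45.8 117.9] 83.21043395996094 0.050841189021720905
top stone [545.1 176.3] [ 45.8 117.8] 83.21043395996094 0.0509619913668481
top obpocket ((527.0719604492188, 80.02482604980469), (72.31124114990234, 38.5537223815918), 78.3966064453125)
blocks ((540.9024658203125, 203.99676513671875), (377.80352783203125, 382.5224914550781), 1.0128037929534912) 2377
round [0.569034   0.28199768] 123
tin ((766.1124877929688, 10.201849937438965), 38.797119140625)
scene stone [548.4 172.6] [ 44.4 123. ] 82.92618560791016 0.0498443921849442
scene stone [548.7 172.5] [ 44.3 122.4] 82.83026123046875 0.05003520255358611
scene obpocket ((520.035888671875, 74.67973327636719), (70.54595184326172, 30.412630081176758), 79.41266632080078)
blocks ((546.2599487304688, 177.85931396484375), (359.1695251464844, 364.5754699707031), 89.4239730834961) 2780
round [0.57126102 0.2791913 ] 272
tin ((772.8099975585938, 7.252804756164551), 38.529605865478516)
```

View pics/m1.png

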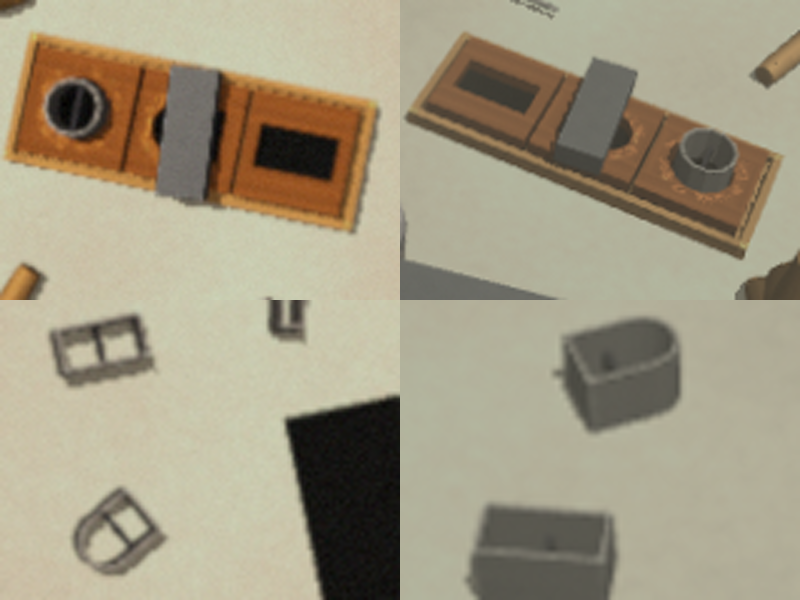

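```bash
cat >> h.py <<'E'
from scipy.spatial.transform import Rotation as Ro
def plan(*wps):
    """wps: (x,y,z,toolx_yaw_deg,rows)"""
    s=r.read_state(); p=np.array(s['tcp_pos']); M=Ro.from_quat(s['ee_rot']).as_matrix()
    yaw=np.degrees(np.arctan2(M[1,0],M[0,0])); print('t',s['clock'],'p',p.round(4),'yaw',round(yaw,1),'down',M[:,2].round(3),'F',np.round(s['ft_force'],1),'gap',round(s['finger_gap'],4),'q',np.round(s['qpos'],2))
    for x,y,z,w,n in wps:
        d=(np.array([x,y,z])-p)/n; dw=((w-yaw+180)%360-180)/n
        for i in range(n):
            a=np.radians(yaw); e=[np.cos(a)*d[0]+np.sin(a)*d[1], np.sin(a)*d[0]-np.cos(a)*d[1], -d[2]]
            print([round(float(v),4) for v in e],round(-dw,1)); p=p+d; yaw+=dw
        print('--',round(float(np.linalg.norm(d)),4))
E
python3 -c "
from h import *
plan((.5,-.2,.2,0,9),(.546,.175,.14,-6.8,7),(.546,.175,.029,-6.8,3))"
```

```text
t 1.2 p [ 0.2064 -0.6427  0.2313] yaw 17.8 down [ 0. -0. -1.] F [-0.4  0.6 -1.2] gap 0.0854 q [ 1.15  0.48  0.02  1.56 -0.01  1.11 -0.08]
[0.0461, -0.0369, 0.0035] 2.0
[0.0448, -0.0384, 0.0035] 2.0
[0.0434, -0.04, 0.0035] 2.0
[0.042, -0.0414, 0.0035] 2.0
[0.0406, -0.0429, 0.0035] 2.0
[0.0391, -0.0442, 0.0035] 2.0
[0.0375, -0.0456, 0.0035] 2.0
[0.0359, -0.0468, 0.0035] 2.0
[0.0343, -0.048, 0.0035] 2.0
-- 0.0591
[0.0066, -0.0536, 0.0086] 1.0
[0.0057, -0.0537, 0.0086] 1.0
[0.0048, -0.0538, 0.0086] 1.0
[0.0038, -0.0538, 0.0086] 1.0
[0.0029, -0.0539, 0.0086] 1.0
[0.002, -0.0539, 0.0086] 1.0
[0.0011, -0.054, 0.0086] 1.0
-- 0.0546
[0.0, 0.0, 0.037] -0.0
[0.0, 0.0, 0.037] -0.0
[0.0, 0.0, 0.037] -0.0
-- 0.037
```

Request:
servo_tool --targets '[{"offset": [0.046,-0.037,0.003],"turn": [0,0,2],"fingers": 0.085},{"offset": [0.045,-0.038,0.003],"turn": [0,0,2],"fingers": 0.085},{"offset": [0.043,-0.04,0.003],"turn": [0,0,2],"fingers": 0.085},{"offset": [0.042,-0.041,0.003],"turn": [0,0,2],"fingers": 0.085},{"offset": [0.041,-0.043,0.003],"turn": [0,0,2],"fingers": 0.085},{"offset": [0.039,-0.044,0.003],"turn": [0,0,2],"fingers": 0.085},{"offset": [0.037,-0.046,0.003],"turn": [0,0,2],"fingers": 0.085},{"offset": [0.036,-0.047,0.003],"turn": [0,0,2],"fingers": 0.085}]'

```text
clock: 2.2
tcp_pos: [0.4684, -0.2482, 0.2076]
ee_rot: [1.0, 0.015, 0.0, 0.0]
ft_force: [0.6, 0.4, -0.7]
finger_gap: 0.0853
grasp_force: 0.0
```

Request:
servo_tool --targets '[{"offset": [0.034,-0.048,0.003],"turn": [0,0,2],"fingers": 0.085},{"offset": [0.007,-0.054,0.008],"turn": [0,0,1],"fingers": 0.085},{"offset": [0.006,-0.054,0.008],"turn": [0,0,1],"fingers": 0.085},{"offset": [0.005,-0.054,0.008],"turn": [0,0,1],"fingers": 0.085},{"offset": [0.004,-0.054,0.008],"turn": [0,0,1],"fingers": 0.085},{"offset": [0.003,-0.054,0.008],"turn": [0,0,1],"fingers": 0.085},{"offset": [0.002,-0.054,0.008],"turn": [0,0,1],"fingers": 0.085},{"offset": [0.001,-0.054,0.008],"turn": [0,0,1],"fingers": 0.085}]'

```text
clock: 3.2
tcp_pos: [0.5493, 0.1771, 0.1483]
ee_rot: [0.998, -0.063, 0.0, -0.0]
ft_force: [0.8, -0.4, -0.1]
finger_gap: 0.085
grasp_force: 0.0
```

```bash
python3 -c "
from h import *
plan((.546,.175,.09,-6.8,2),(.546,.175,.029,-6.8,2))"
```

```text
t 3.2 p [0.5493 0.1771 0.1483] yaw -7.3 down [ 0.001  0.    -1.   ] F [ 0.8 -0.4 -0.1] gap 0.085 q [-0.21  0.43 -0.27  1.86  0.15  0.88 -2.25]
[-0.0015, 0.0012, 0.0291] -0.2
[-0.0015, 0.0012, 0.0291] -0.2
-- 0.0292
[0.0, -0.0, 0.0305] -0.0
[0.0, -0.0, 0.0305] -0.0
-- 0.0305
```

Request:
servo_tool --targets '[{"offset": [-0.003,0.002,0.03],"turn": [0,0,0],"fingers": 0.085},{"offset": [0,0,0.035],"turn": [0,0,0],"fingers": 0.085},{"offset": [0,0,0.035],"turn": [0,0,0],"fingers": 0.085},{"offset": [0,0,0.019],"turn": [0,0,0],"fingers": 0.085},{"offset": [0,0,0],"turn": [0,0,0],"fingers": 0.085},{"offset": [0,0,0],"turn": [0,0,0],"fingers": 0.03},{"offset": [0,0,0],"turn": [0,0,0],"fingers": 0.03},{"offset": [0,0,0],"turn": [0,0,0],"fingers": 0.03}]' --grip_force 60

```text
clock: 4.2
tcp_pos: [0.5469, 0.1744, 0.0309]
ee_rot: [0.998, -0.063, 0.001, -0.001]
ft_force: [-1.3, 0.1, 4.9]
finger_gap: 0.0437
grasp_force: 62.9
```

Request:
servo_tool --targets '[{"offset": [0,0,0],"turn": [0,0,0],"fingers": 0.03},{"offset": [0,0,0],"turn": [0,0,0],"fingers": 0.03}]'

```text
clock: 4.45
tcp_pos: [0.547, 0.1745, 0.031]
ee_rot: [0.998, -0.063, 0.001, -0.001]
ft_force: [-1.4, -0.5, 5.5]
finger_gap: 0.0437
grasp_force: 62.9
```

```bash
python3 -c "
from h import *
plan((.547,.1745,.12,-7.3,3),(.56,-.1,.14,3,5),(.497,-.396,.09,10,6),(.497,-.396,.02,10,2))"
```

```text
t 4.45 p [0.547  0.1745 0.031 ] yaw -7.2 down [ 0.003  0.001 -1.   ] F [-1.4 -0.5  5.5] gap 0.0437 q [-0.24  0.59 -0.23  1.93  0.22  0.65 -2.3 ]
[0.0, -0.0, -0.0297] 0.0
[0.0, -0.0, -0.0297] 0.0
[0.0, -0.0, -0.0297] 0.0
-- 0.0297
[0.0096, 0.0541, -0.004] -2.1
[0.0076, 0.0544, -0.004] -2.1
[0.0056, 0.0547, -0.004] -2.1
[0.0037, 0.0548, -0.004] -2.1
[0.0017, 0.0549, -0.004] -2.1
-- 0.0551
[-0.0131, 0.0487, 0.0083] -1.2
[-0.0141, 0.0484, 0.0083] -1.2
[-0.015, 0.0481, 0.0083] -1.2
[-0.016, 0.0478, 0.0083] -1.2
[-0.017, 0.0475, 0.0083] -1.2
[-0.018, 0.0471, 0.0083] -1.2
-- 0.0511
[0.0, 0.0, 0.035] -0.0
[0.0, 0.0, 0.035] -0.0
-- 0.035
```

Request:
servo_tool --targets '[{"offset": [0,0,-0.03],"turn": [0,0,0],"fingers": 0.03},{"offset": [0,0,-0.03],"turn": [0,0,0],"fingers": 0.03},{"offset": [0,0,-0.03],"turn": [0,0,0],"fingers": 0.03},{"offset": [0.01,0.054,-0.004],"turn": [0,0,-2],"fingers": 0.03},{"offset": [0.008,0.054,-0.004],"turn": [0,0,-2],"fingers": 0.03},{"offset": [0.006,0.055,-0.004],"turn": [0,0,-2],"fingers": 0.03},{"offset": [0.004,0.055,-0.004],"turn": [0,0,-2],"fingers": 0.03},{"offset": [0.002,0.055,-0.004],"turn": [0,0,-2],"fingers": 0.03}]'

```text
clock: 5.45
tcp_pos: [0.56, -0.1026, 0.1396]
ee_rot: [1.0, 0.025, -0.0, 0.0]
ft_force: [0.8, -0.3, -5.0]
finger_gap: 0.0436
grasp_force: 62.8
```

Request:
servo_tool --targets '[{"offset": [-0.013,0.049,0.008],"turn": [0,0,-1.2],"fingers": 0.03},{"offset": [-0.014,0.048,0.008],"turn": [0,0,-1.2],"fingers": 0.03},{"offset": [-0.015,0.048,0.008],"turn": [0,0,-1.2],"fingers": 0.03},{"offset": [-0.016,0.048,0.008],"turn": [0,0,-1.2],"fingers": 0.03},{"offset": [-0.017,0.047,0.008],"turn": [0,0,-1.2],"fingers": 0.03},{"offset": [-0.018,0.047,0.008],"turn": [0,0,-1.2],"fingers": 0.03},{"offset": [0,0,0.03],"turn": [0,0,0],"fingers": 0.03},{"offset": [0,0,0.02],"turn": [0,0,0],"fingers": 0.03}]'

```text
clock: 6.45
tcp_pos: [0.4957, -0.3956, 0.0398]
ee_rot: [0.996, 0.087, -0.001, -0.001]
ft_force: [-0.6, 0.4, -3.6]
finger_gap: 0.0438
grasp_force: 62.8
```

```bash
python3 - <<'E'
from h import *
plan((.497,-.396,.01,10,2))
for n in ['top','scene']:
    p=r.get_image(n); save(p,n+'1'); X=world(p); np.save(n+'1.npy',X)
    bgr=p['frame'][...,::-1]; rad=np.hypot(X[...,0]-.55,X[...,1]-.18)
    for c in [(.527,.08),(.547,.178)]:
        m=(bgr.max(-1)<70)&(np.hypot(X[...,0]-c[0],X[...,1]-c[1])<.05)
        b=cv2.minAreaRect((X[m][:,:2]*1000).astype(np.float32)); print(n,np.round(b[0],1),np.round(b[1],1),round(b[2],1),m.sum())
    m=(rad<.2)&(X[...,2]>.009)&(X[...,2]<.032); print(n,'tray',fit(X[m][:,:2],'tray'))
a=cv2.imread('pics/top1.png');b=cv2.imread('pics/scene1.png')
g=lambda i,x,y,w,h:cv2.resize(i[y:y+h,x:x+w],(400,300),interpolation=cv2.INTER_CUBIC)
cv2.imwrite('pics/m2.png',np.vstack([np.hstack([g(a,140,190,132,99),g(b,310,170,160,120)]),np.hstack([g(a,350,190,112,84),g(b,120,100,120,90)])]))
E
```

```text
t 6.45 p [ 0.4957 -0.3956  0.0398] yaw 9.9 down [-0.002  0.001 -1.   ] F [-0.6  0.4 -3.6] gap 0.0438 q [ 0.72  0.64 -0.19  1.78  0.17  0.74 -0.96]
[0.0006, 0.0003, 0.0149] -0.0
[0.0006, 0.0003, 0.0149] -0.0
-- 0.0149
top [526.9  80.1] [72.5 38. ] 78.6 345
top [547.7 182. ] [63.5 46.3] 78.7 335
top tray ([np.float64(0.5463), np.float64(0.1808), np.float64(166.9)], np.float64(1.52), 4567)
scene [521.9  74.5] [68.5 29.1] 81.6 207
scene [543.9 176.2] [61.5 39.1] 78.8 252
scene tray ([np.float64(0.5485), np.float64(0.1777), np.float64(168.5)], np.float64(4.43), 5294)
```

View pics/m2.png

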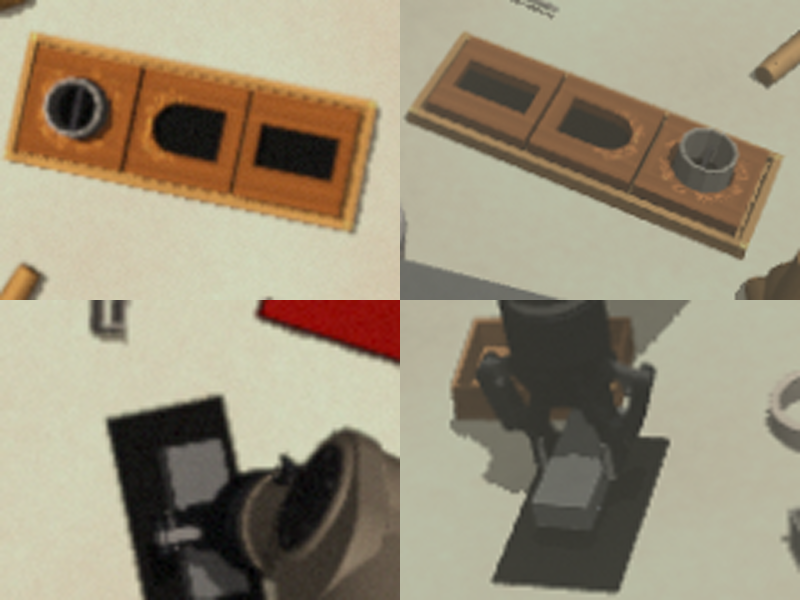

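Request:
servo_tool --targets '[{"offset": [0,0,0.014],"turn": [0,0,0],"fingers": 0.03},{"offset": [0,0,0.014],"turn": [0,0,0],"fingers": 0.03},{"offset": [0,0,0],"turn": [0,0,0],"fingers": 0.03}]'

```text
clock: 6.92
tcp_pos: [0.4963, -0.395, 0.0121]
ee_rot: [0.996, 0.087, -0.001, -0.001]
ft_force: [0.0, -0.1, -3.6]
finger_gap: 0.0439
grasp_force: 62.7
```

Request:
servo_tool --targets '[{"offset": [0,0,0.004],"turn": [0,0,0],"fingers": 0.03},{"offset": [0,0,0],"turn": [0,0,0],"fingers": 0.03},{"offset": [0,0,0],"turn": [0,0,0],"fingers": 0.085},{"offset": [0,0,0],"turn": [0,0,0],"fingers": 0.085},{"offset": [0,0,0],"turn": [0,0,0],"fingers": 0.085},{"offset": [0,0,-0.03],"turn": [0,0,0],"fingers": 0.085},{"offset": [0,0,-0.04],"turn": [0,0,0],"fingers": 0.085},{"offset": [0,0,-0.05],"turn": [0,0,0],"fingers": 0.085}]'

```text
clock: 7.92
tcp_pos: [0.4965, -0.3955, 0.1299]
ee_rot: [0.996, 0.087, -0.001, -0.001]
ft_force: [0.7, -0.7, 0.8]
finger_gap: 0.085
grasp_force: 0.0
```

```bash
python3 -c "
from h import *
a=np.radians(40);f=-.006
x,y=.488-np.sin(a)*f,-.187+np.cos(a)*f
print(x,y)
plan((x,y,.13,130,13),(x,y,.015,130,4))"
```

```text
0.4918567256581192 -0.19159626665871388
t 7.925 p [ 0.4965 -0.3955  0.1299] yaw 10.0 down [-0.001  0.001 -1.   ] F [ 0.7 -0.7  0.8] gap 0.085 q [ 0.73  0.53 -0.22  1.73  0.14  0.9  -0.94]
[0.0024, -0.0155, -0.0] -9.2
[0.0048, -0.0149, -0.0] -9.2
[0.0072, -0.014, -0.0] -9.2
[0.0093, -0.0126, -0.0] -9.2
[0.0112, -0.011, -0.0] -9.2
[0.0128, -0.009, -0.0] -9.2
[0.0141, -0.0069, -0.0] -9.2
[0.015, -0.0045, -0.0] -9.2
[0.0156, -0.002, -0.0] -9.2
[0.0157, 0.0005, -0.0] -9.2
[0.0154, 0.003, -0.0] -9.2
[0.0147, 0.0054, -0.0] -9.2
[0.0137, 0.0077, -0.0] -9.2
-- 0.0157
[0.0, -0.0, 0.0287] -0.0
[0.0, -0.0, 0.0287] -0.0
[0.0, -0.0, 0.0287] -0.0
[0.0, -0.0, 0.0287] -0.0
-- 0.0287
```

Request:
servo_tool --targets '[{"offset": [0.002,-0.015,0],"turn": [0,0,-9.2],"fingers": 0.085},{"offset": [0.005,-0.015,0],"turn": [0,0,-9.2],"fingers": 0.085},{"offset": [0.007,-0.014,0],"turn": [0,0,-9.2],"fingers": 0.085},{"offset": [0.009,-0.013,0],"turn": [0,0,-9.2],"fingers": 0.085},{"offset": [0.011,-0.011,0],"turn": [0,0,-9.2],"fingers": 0.085},{"offset": [0.013,-0.009,0],"turn": [0,0,-9.2],"fingers": 0.085},{"offset": [0.014,-0.007,0],"turn": [0,0,-9.2],"fingers": 0.085},{"offset": [0.015,-0.005,0],"turn": [0,0,-9.2],"fingers": 0.085}]'

```text
clock: 8.93
tcp_pos: [0.4929, -0.2704, 0.1296]
ee_rot: [0.744, 0.668, 0.0, 0.0]
ft_force: [-0.6, -0.3, -0.6]
finger_gap: 0.0851
grasp_force: 0.0
```

Request:
servo_tool --targets '[{"offset": [0.016,-0.002,0],"turn": [0,0,-9.2],"fingers": 0.085},{"offset": [0.016,0,0],"turn": [0,0,-9.2],"fingers": 0.085},{"offset": [0.015,0.003,0],"turn": [0,0,-9.2],"fingers": 0.085},{"offset": [0.015,0.005,0],"turn": [0,0,-9.2],"fingers": 0.085},{"offset": [0.014,0.008,0],"turn": [0,0,-9.2],"fingers": 0.085},{"offset": [0,0,0.03],"turn": [0,0,0],"fingers": 0.085},{"offset": [0,0,0],"turn": [0,0,0],"fingers": 0.085}]'

```text
clock: 9.8
tcp_pos: [0.4893, -0.1912, 0.0981]
ee_rot: [0.426, 0.905, -0.0, -0.002]
ft_force: [-0.8, 0.7, -0.0]
finger_gap: 0.0853
grasp_force: 0.0
```

```bash
python3 -c "
from h import *
plan((.4918,-.1916,.015,130,3))
p=r.get_image('top'); X=world(p); np.save('top2.npy',X); save(p,'top2')
m=(np.hypot(X[...,0]-.5,X[...,1]+.4)<.08)&(X[...,2]>.02)&(X[...,2]<.04);print('stone',cv2.minAreaRect((X[m][:,:2]*1000).astype(np.float32)),np.median(X[m][:,2]))
"
```

```text
t 9.8 p [ 0.4893 -0.1912  0.0981] yaw 129.6 down [-0.003  0.001 -1.   ] F [-0.8  0.7 -0. ] gap 0.0853 q [ 0.83  0.51 -0.73  1.99  0.46  0.82  0.53]
[-0.0006, 0.0006, 0.0277] -0.1
[-0.0006, 0.0006, 0.0277] -0.1
[-0.0006, 0.0006, 0.0277] -0.1
-- 0.0277
stone ((495.1380615234375, -394.5569763183594), (121.92205810546875, 47.64400863647461), 10.85429573059082) 0.02814931465222085
```

Request:
servo_tool --targets '[{"offset": [-0.002,0.002,0.028],"turn": [0,0,0],"fingers": 0.085},{"offset": [0,0,0.028],"turn": [0,0,0],"fingers": 0.085},{"offset": [0,0,0.027],"turn": [0,0,0],"fingers": 0.085},{"offset": [0,0,0],"turn": [0,0,0],"fingers": 0.085},{"offset": [0,0,0],"turn": [0,0,0],"fingers": 0.03},{"offset": [0,0,0],"turn": [0,0,0],"fingers": 0.03},{"offset": [0,0,0],"turn": [0,0,0],"fingers": 0.03},{"offset": [0,0,0],"turn": [0,0,0],"fingers": 0.03}]' --grip_force 50

```text
clock: 10.85
tcp_pos: [0.4943, -0.1923, 0.0177]
ee_rot: [0.426, 0.905, -0.0, 0.001]
ft_force: [-1.7, -0.2, 7.3]
finger_gap: 0.0428
grasp_force: 50.4
```

```bash
python3 -c "
from h import *
a=np.radians(-11.6);f=-.006
x,y=.5485-np.sin(a)*f,.1803+np.cos(a)*f
print(x,y)
plan((.492,-.191,.09,130,3),(x,y,.09,78.4,8),(x,y,.05,78.4,2))"
```

```text
0.5472935324731242 0.17442254850240393
t 10.85 p [ 0.4943 -0.1923  0.0177] yaw 129.6 down [ 0.002 -0.001 -1.   ] F [-1.7 -0.2  7.3] gap 0.0428 q [ 0.75  0.63 -0.63  2.02  0.6   0.68  0.42]
[0.0008, -0.0003, -0.0241] -0.1
[0.0008, -0.0003, -0.0241] -0.1
[0.0008, -0.0003, -0.0241] -0.1
-- 0.0241
[0.0305, 0.0347, -0.0] 6.5
[0.0342, 0.031, -0.0] 6.5
[0.0375, 0.027, -0.0] 6.5
[0.0403, 0.0226, -0.0] 6.5
[0.0426, 0.0179, -0.0] 6.5
[0.0443, 0.013, -0.0] 6.5
[0.0455, 0.0079, -0.0] 6.5
[0.0461, 0.0028, -0.0] 6.5
-- 0.0462
[0.0, 0.0, 0.02] -0.0
[0.0, 0.0, 0.02] -0.0
-- 0.02
```

Request:
servo_tool --targets '[{"offset": [0,0,-0.024],"turn": [0,0,0],"fingers": 0.03},{"offset": [0,0,-0.024],"turn": [0,0,0],"fingers": 0.03},{"offset": [0,0,-0.024],"turn": [0,0,0],"fingers": 0.03},{"offset": [0.03,0.035,0],"turn": [0,0,6.4],"fingers": 0.03},{"offset": [0.034,0.031,0],"turn": [0,0,6.4],"fingers": 0.03},{"offset": [0.037,0.027,0],"turn": [0,0,6.4],"fingers": 0.03},{"offset": [0.04,0.023,0],"turn": [0,0,6.4],"fingers": 0.03},{"offset": [0.043,0.018,0],"turn": [0,0,6.4],"fingers": 0.03}]'

```text
clock: 11.85
tcp_pos: [0.531, 0.0373, 0.0888]
ee_rot: [0.66, 0.751, 0.0, 0.0]
ft_force: [0.8, 0.2, -2.6]
finger_gap: 0.0433
grasp_force: 52.3
```

Request:
servo_tool --targets '[{"offset": [0.044,0.013,0],"turn": [0,0,6.4],"fingers": 0.03},{"offset": [0.045,0.008,0],"turn": [0,0,6.4],"fingers": 0.03},{"offset": [0.046,0.003,0],"turn": [0,0,6.4],"fingers": 0.03},{"offset": [0,0,0.015],"turn": [0,0,0],"fingers": 0.03},{"offset": [0,0,0.015],"turn": [0,0,0],"fingers": 0.03},{"offset": [0,0,0],"turn": [0,0,0],"fingers": 0.03}]'

```text
clock: 12.6
tcp_pos: [0.5508, 0.1696, 0.0566]
ee_rot: [0.775, 0.631, -0.002, -0.0]
ft_force: [-0.9, -1.4, -2.0]
finger_gap: 0.0427
grasp_force: 52.2
```

```bash
python3 - <<'E'
from h import *
plan((.5472,.1725,.05,78.4,1))
for n in ['top','scene']:
    p=r.get_image(n); save(p,n+'3'); X=world(p); np.save(n+'3.npy',X)
a=cv2.imread('pics/top3.png');b=cv2.imread('pics/scene3.png')
g=lambda i,x,y,w,h:cv2.resize(i[y:y+h,x:x+w],(400,300),interpolation=cv2.INTER_CUBIC)
cv2.imwrite('pics/m3.png',np.vstack([np.hstack([g(a,140,190,132,99),g(b,340,170,100,75)])]))
E
```

```text
t 12.6 p [0.5508 0.1696 0.0566] yaw 78.3 down [-0.003 -0.002 -1.   ] F [-0.9 -1.4 -2. ] gap 0.0427 q [-0.02  0.59 -0.51  1.9   0.41  0.76 -0.96]
[0.0021, -0.0041, 0.0066] -0.1
-- 0.008
```

View pics/m3.png

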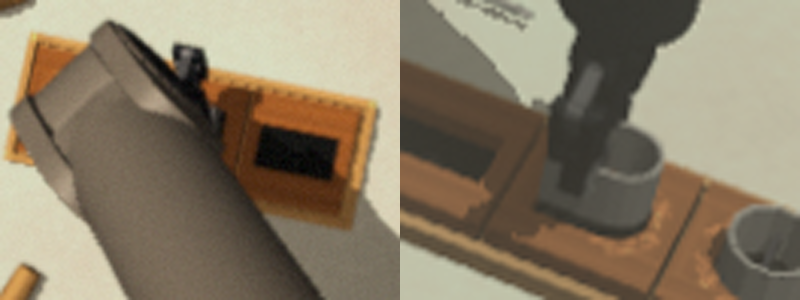

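```bash
python3 - <<'E'
from h import *
X=np.load('scene3.npy'); tcp=np.array([.5508,.1696]); yaw=np.radians(-11.7); c,s=np.cos(yaw),np.sin(yaw)
P=X.reshape(-1,3); q=(P[:,:2]-tcp)@np.array([[c,-s],[s,c]])
m=(P[:,2]>.045)&(P[:,2]<.083)&(np.abs(q[:,0])<.03)&(q[:,1]>.012)&(q[:,1]<.055); Q=q[m]; print(len(Q),Q.min(0),Q.max(0))
def res(x):
    d=sdD(Q-x); return np.maximum(d,0)+np.maximum(-.003-d,0)
for st in [(0,.003),(0,.009),(0,.015)]:
    o=least_squares(res,st,loss='soft_l1',f_scale=.002); print(o.x.round(4),o.cost*1e6/len(Q)); 
    print('scene world',tcp+np.array([[c,-s],[s,c]])@o.x)
# bottom edge rim: circle centre relative to round die for same camera
S=np.load('scene1.npy').reshape(-1,3)
m=(np.hypot(S[:,0]-.571,S[:,1]-.279)<.035)&(S[:,2]>.034)&(S[:,2]<.056);R=S[m][:,:2]
o=least_squares(lambda x:(lambda d:np.maximum(d,0)+np.maximum(-.003-d,0))(np.hypot(*(R-x).T)-.027),[.571,.279],loss='soft_l1',f_scale=.002);print('round scene',o.x)
T=np.load('top1.npy').reshape(-1,3)
m=(np.hypot(T[:,0]-.571,T[:,1]-.279)<.035)&(T[:,2]>.034)&(T[:,2]<.056);R=T[m][:,:2]
o=least_squares(lambda x:(lambda d:np.maximum(d,0)+np.maximum(-.003-d,0))(np.hypot(*(R-x).T)-.027),[.571,.279],loss='soft_l1',f_scale=.002);print('round top',o.x)
E
```

```text
247 [-0.0196421   0.01200666] [0.02592819 0.03955848]
[0.0034 0.0078] 0.23828914246121097
scene world [0.55566687 0.17651892]
[0.0034 0.0078] 0.23829183857018646
scene world [0.55565849 0.1765148 ]
[0.0034 0.0078] 0.23829154408691489
scene world [0.55565874 0.17651492]
round scene [0.5713331  0.27927148]
round top [0.5699093  0.28213514]
```

Request:
servo_tool --targets '[{"offset": [0,-0.004,0],"turn": [0,0,0],"fingers": 0.03},{"offset": [0,0,0.007],"turn": [0,0,0],"fingers": 0.03},{"offset": [0,0,0.006],"turn": [0,0,0],"fingers": 0.03},{"offset": [0,0,0.003],"turn": [0,0,0],"fingers": 0.03},{"offset": [0,0,0],"turn": [0,0,0],"fingers": 0.03}]'

```text
clock: 13.32
tcp_pos: [0.5479, 0.1721, 0.0427]
ee_rot: [0.775, 0.632, -0.001, 0.0]
ft_force: [-4.5, -3.2, 8.1]
finger_gap: 0.0428
grasp_force: 53.6
```

Request:
servo_tool --targets '[{"offset": [-0.002,-0.0005,0],"turn": [0,0,0],"fingers": 0.03},{"offset": [0,0,0.001],"turn": [0,0,0],"fingers": 0.03},{"offset": [0,0,0],"turn": [0,0,0],"fingers": 0.03}]'

```text
clock: 13.7
tcp_pos: [0.5478, 0.1716, 0.0423]
ee_rot: [0.775, 0.632, 0.001, 0.0]
ft_force: [-3.6, -0.9, 10.6]
finger_gap: 0.0432
grasp_force: 54.1
```

Request:
servo_tool --targets '[{"offset": [0,-0.002,0],"turn": [0,0,0],"fingers": 0.03},{"offset": [0,0,0],"turn": [0,0,0],"fingers": 0.03}]'

```text
clock: 13.95
tcp_pos: [0.5475, 0.1717, 0.0425]
ee_rot: [0.775, 0.632, 0.002, 0.001]
ft_force: [0.8, -0.1, 6.9]
finger_gap: 0.043
grasp_force: 53.3
```

Request:
servo_tool --targets '[{"offset": [-0.002,0,0],"turn": [0,0,0],"fingers": 0.03},{"offset": [0,0,0],"turn": [0,0,0],"fingers": 0.03}]'

```text
clock: 14.2
tcp_pos: [0.5443, 0.1687, 0.0408]
ee_rot: [0.775, 0.632, -0.001, -0.0]
ft_force: [-0.5, 0.1, -2.3]
finger_gap: 0.0429
grasp_force: 52.3
```

```bash
python3 - <<'E'
from h import *
plan((.5472,.1725,.05,78.4,1))
s=r.read_state(); print(s['wrist_torque'])
p=r.get_image('scene'); save(p,'scene4'); X=world(p); np.save('scene4.npy',X)
tcp=np.array(s['tcp_pos'][:2]); yaw=np.radians(-11.7); c,sn=np.cos(yaw),np.sin(yaw)
P=X.reshape(-1,3); q=(P[:,:2]-tcp)@np.array([[c,-sn],[sn,c]])
m=(P[:,2]>.033)&(P[:,2]<.07)&(np.abs(q[:,0])<.03)&(q[:,1]>.012)&(q[:,1]<.055); Q=q[m]
def res(x):
    d=sdD(Q-x); return np.maximum(d,0)+np.maximum(-.003-d,0)
o=least_squares(res,(0,.008),loss='soft_l1',f_scale=.002); print(o.x.round(4),tcp+np.array([[c,-sn],[sn,c]])@o.x)
i=cv2.imread('pics/scene4.png')[175:250,340:440]; cv2.imwrite('pics/m4.png',cv2.resize(i,(800,600),interpolation=cv2.INTER_CUBIC))
E
```

```text
t 14.2 p [0.5443 0.1687 0.0408] yaw 78.4 down [-0.001 -0.001 -1.   ] F [-0.5  0.1 -2.3] gap 0.0429 q [-0.03  0.61 -0.5   1.92  0.43  0.72 -0.98]
[0.0043, 0.0021, -0.0092] -0.0
-- 0.0104
[0.01305923 0.02898749 0.01377542]
[0.0027 0.0077] [0.54856172 0.17569402]
```

View pics/m4.png

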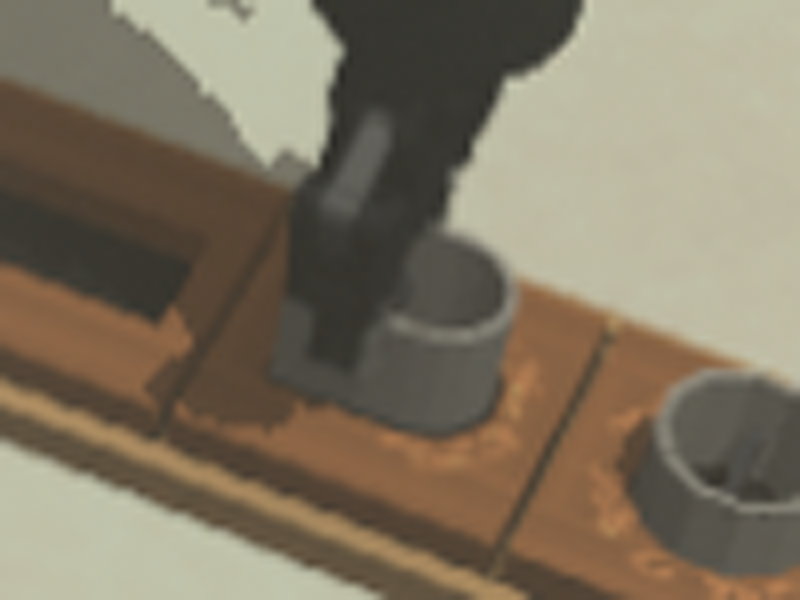

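Request:
servo_tool --targets '[{"offset": [0,0,0.004],"turn": [0,0,0],"fingers": 0.03},{"offset": [0,0,0.004],"turn": [0,0,0],"fingers": 0.03},{"offset": [0,0,0],"turn": [0,0,0],"fingers": 0.03}]'

```text
clock: 14.62
tcp_pos: [0.5443, 0.1691, 0.0326]
ee_rot: [0.775, 0.632, -0.001, -0.0]
ft_force: [0.8, 1.0, -2.0]
finger_gap: 0.0431
grasp_force: 52.3
```

Request:
servo_tool --targets '[{"offset": [0,0,0.003],"turn": [0,0,0],"fingers": 0.03},{"offset": [0,0,0.001],"turn": [0,0,0],"fingers": 0.03},{"offset": [0,0,0],"turn": [0,0,0],"fingers": 0.03}]'

```text
clock: 15.0
tcp_pos: [0.5451, 0.1696, 0.0299]
ee_rot: [0.775, 0.632, 0.0, 0.0]
ft_force: [-2.6, -0.6, 4.2]
finger_gap: 0.0429
grasp_force: 53.2
```

Request:
servo_tool --targets '[{"offset": [0,0,0],"turn": [0,0,0],"fingers": 0.085},{"offset": [0,0,0],"turn": [0,0,0],"fingers": 0.085},{"offset": [0,0,0],"turn": [0,0,0],"fingers": 0.085},{"offset": [0,0,-0.03],"turn": [0,0,0],"fingers": 0.085},{"offset": [0,0,-0.045],"turn": [0,0,0],"fingers": 0.085},{"offset": [0,0,-0.035],"turn": [0,0,0],"fingers": 0.085}]'

```text
clock: 15.75
tcp_pos: [0.5451, 0.1696, 0.1409]
ee_rot: [0.775, 0.632, 0.0, 0.0]
ft_force: [1.2, 0.8, -0.7]
finger_gap: 0.085
grasp_force: 0.0
```

```bash
python3 -c "
from h import *
plan((.634,-.178,.13,102,6),(.634,-.178,.016,102,4))"
```

```text
t 15.75 p [0.5451 0.1696 0.1409] yaw 78.4 down [ 0.001  0.    -1.   ] F [ 1.2  0.8 -0.7] gap 0.085 q [ 0.03  0.47 -0.57  1.86  0.32  0.9  -0.89]
[-0.0538, 0.0261, 0.0018] -3.9
[-0.0554, 0.0224, 0.0018] -3.9
[-0.0568, 0.0185, 0.0018] -3.9
[-0.058, 0.0146, 0.0018] -3.9
[-0.0589, 0.0106, 0.0018] -3.9
[-0.0594, 0.0065, 0.0018] -3.9
-- 0.0598
[0.0, -0.0, 0.0285] -0.0
[0.0, -0.0, 0.0285] -0.0
[0.0, -0.0, 0.0285] -0.0
[0.0, -0.0, 0.0285] -0.0
-- 0.0285
```

Request:
servo_tool --targets '[{"offset": [-0.054,0.026,0.002],"turn": [0,0,-3.9],"fingers": 0.085},{"offset": [-0.055,0.022,0.002],"turn": [0,0,-3.9],"fingers": 0.085},{"offset": [-0.057,0.019,0.002],"turn": [0,0,-3.9],"fingers": 0.085},{"offset": [-0.058,0.015,0.002],"turn": [0,0,-3.9],"fingers": 0.085},{"offset": [-0.059,0.011,0.002],"turn": [0,0,-3.9],"fingers": 0.085},{"offset": [-0.059,0.006,0.002],"turn": [0,0,-3.9],"fingers": 0.085},{"offset": [0,0,0.03],"turn": [0,0,0],"fingers": 0.085},{"offset": [0,0,0],"turn": [0,0,0],"fingers": 0.085}]'

```text
clock: 16.75
tcp_pos: [0.6314, -0.1783, 0.0948]
ee_rot: [0.631, 0.776, -0.001, -0.002]
ft_force: [-0.6, -0.5, -0.1]
finger_gap: 0.0852
grasp_force: 0.0
```

```bash
python3 - <<'E'
from h import *
plan((.634,-.178,.016,102,3))
for n in ['top','scene']:
    p=r.get_image(n); save(p,n+'5'); X=world(p); np.save(n+'5.npy',X)
    P=sel(X,(.547,.18),.045,.034,.056)
    if len(P)>30: print(n,fit(P,'heel'))
    m=(np.hypot(X[...,0]-.547,X[...,1]-.18)<.045)&(X[...,2]>.034); print(np.percentile(X[m][:,2],[50,90,97]))
    m=(np.hypot(X[...,0]-.57,X[...,1]-.28)<.035)&(X[...,2]>.034); print('round',np.percentile(X[m][:,2],[50,90,97]))
E
```

```text
t 16.75 p [ 0.6314 -0.1783  0.0948] yaw 101.7 down [-0.005  0.001 -1.   ] F [-0.6 -0.5 -0.1] gap 0.0852 q [ 0.57  0.66 -0.56  1.68  0.41  0.93  0.06]
[-0.0001, 0.0009, 0.0263] -0.1
[-0.0001, 0.0009, 0.0263] -0.1
[-0.0001, 0.0009, 0.0263] -0.1
-- 0.0263
top ([np.float64(0.5471), np.float64(0.1802), np.float64(-12.6)], np.float64(0.89), 114)
[0.05009213 0.05501621 0.05613399]
round [0.04946379 0.05350767 0.0547791 ]
scene ([np.float64(0.5493), np.float64(0.1777), np.float64(-11.7)], np.float64(0.6), 337)
[0.0447102  0.05186054 0.05332301]
round [0.04516721 0.05197915 0.05300949]
```

Request:
servo_tool --targets '[{"offset": [0,0.003,0.028],"turn": [0,0,0],"fingers": 0.085},{"offset": [0,0,0.027],"turn": [0,0,0],"fingers": 0.085},{"offset": [0,0,0.024],"turn": [0,0,0],"fingers": 0.085},{"offset": [0,0,0],"turn": [0,0,0],"fingers": 0.085},{"offset": [0,0,0],"turn": [0,0,0],"fingers": 0.025},{"offset": [0,0,0],"turn": [0,0,0],"fingers": 0.025},{"offset": [0,0,0],"turn": [0,0,0],"fingers": 0.025},{"offset": [0,0,0],"turn": [0,0,0],"fingers": 0.025}]' --grip_force 50

```text
clock: 17.85
tcp_pos: [0.6371, -0.1775, 0.0195]
ee_rot: [0.631, 0.776, 0.0, 0.001]
ft_force: [-1.1, -0.0, 6.3]
finger_gap: 0.0346
grasp_force: 51.2
```

```bash
python3 -c "
from h import *
p=r.read_state()['tcp_pos']
plan((p[0],p[1],.1,101.7,3),(.526,.0765,.09,78.2,6),(.526,.0765,.055,78.2,2))"
```

```text
t 17.85 p [ 0.6371 -0.1775  0.0195] yaw 101.8 down [ 0.002 -0.001 -1.   ] F [-1.1 -0.   6.3] gap 0.0346 q [ 0.53  0.76 -0.51  1.7   0.48  0.81  0.01]
[0.0, 0.0, -0.0268] 0.0
[0.0, 0.0, -0.0268] 0.0
[0.0, 0.0, -0.0268] 0.0
-- 0.0268
[0.0452, -0.0096, 0.0017] 3.9
[0.0445, -0.0126, 0.0017] 3.9
[0.0435, -0.0156, 0.0017] 3.9
[0.0423, -0.0186, 0.0017] 3.9
[0.041, -0.0214, 0.0017] 3.9
[0.0394, -0.0242, 0.0017] 3.9
-- 0.0462
[-0.0, -0.0, 0.0175] -0.0
[-0.0, -0.0, 0.0175] -0.0
-- 0.0175
```

Request:
servo_tool --targets '[{"offset": [0,0,-0.027],"turn": [0,0,0],"fingers": 0.025},{"offset": [0,0,-0.027],"turn": [0,0,0],"fingers": 0.025},{"offset": [0,0,-0.027],"turn": [0,0,0],"fingers": 0.025},{"offset": [0.045,-0.01,0.002],"turn": [0,0,3.9],"fingers": 0.025},{"offset": [0.045,-0.013,0.002],"turn": [0,0,3.9],"fingers": 0.025},{"offset": [0.044,-0.016,0.002],"turn": [0,0,3.9],"fingers": 0.025},{"offset": [0.042,-0.019,0.002],"turn": [0,0,3.9],"fingers": 0.025},{"offset": [0.041,-0.021,0.002],"turn": [0,0,3.9],"fingers": 0.025}]'

```text
clock: 18.85
tcp_pos: [0.5409, 0.0356, 0.0892]
ee_rot: [0.754, 0.657, -0.0, -0.0]
ft_force: [1.4, 1.6, -1.4]
finger_gap: 0.035
grasp_force: 50.5
```

Request:
servo_tool --targets '[{"offset": [0.039,-0.024,0.001],"turn": [0,0,3.9],"fingers": 0.025},{"offset": [0,0,0.015],"turn": [0,0,0],"fingers": 0.025},{"offset": [0,0,0.015],"turn": [0,0,0],"fingers": 0.025},{"offset": [0,0,0],"turn": [0,0,0],"fingers": 0.025}]'

```text
clock: 19.35
tcp_pos: [0.5225, 0.0746, 0.0567]
ee_rot: [0.775, 0.631, -0.002, -0.001]
ft_force: [-0.8, 0.4, -1.3]
finger_gap: 0.0351
grasp_force: 50.4
```

```bash
python3 - <<'E'
from h import *
plan((.526,.0765,.05,78.2,1))
s=r.read_state(); tcp=np.array(s['tcp_pos'][:2])
p=r.get_image('scene'); save(p,'scene6'); X=world(p)
yaw=np.radians(-11.8); c,sn=np.cos(yaw),np.sin(yaw); A=np.array([[c,-sn],[sn,c]])
P=X.reshape(-1,3); q=(P[:,:2]-tcp)@A
z0=s['tcp_pos'][2]-.0195
m=(P[:,2]>z0+.006)&(P[:,2]<z0+.044)&(np.abs(q[:,0])<.026)&(np.abs(q[:,1])>.014)&(np.abs(q[:,1])<.048); Q=q[m]
f=SH['obl'][0]
def res(x):
    d=f(Q-x); return np.maximum(d,0)+np.maximum(-.003-d,0)
for y0 in (-.006,0,.006):
    o=least_squares(res,(0,y0),loss='soft_l1',f_scale=.002); print(o.x.round(4),o.cost*1e6/len(Q),len(Q),tcp+A@o.x)
E
```

```text
t 19.35 p [0.5225 0.0746 0.0567] yaw 78.3 down [-0.003 -0.001 -1.   ] F [-0.8  0.4 -1.3] gap 0.0351 q [ 0.14  0.53 -0.5   2.01  0.38  0.7  -0.81]
[0.0026, 0.003, 0.0067] 0.1
-- 0.0077
[ 0.0037 -0.0012] 0.17762706614472237 282 [0.52595888 0.07262507]
[ 0.0037 -0.0012] 0.17762706614472304 282 [0.52595888 0.07262507]
[ 0.0037 -0.0012] 0.17762706614472248 282 [0.52595888 0.07262507]
```

Request:
servo_tool --targets '[{"offset": [0.003,0.002,0],"turn": [0,0,0],"fingers": 0.025},{"offset": [0,0,0.007],"turn": [0,0,0],"fingers": 0.025},{"offset": [0,0,0.005],"turn": [0,0,0],"fingers": 0.025},{"offset": [0,0,0.003],"turn": [0,0,0],"fingers": 0.025},{"offset": [0,0,0],"turn": [0,0,0],"fingers": 0.025}]'

```text
clock: 20.02
tcp_pos: [0.5258, 0.0788, 0.043]
ee_rot: [0.775, 0.632, -0.0, -0.0]
ft_force: [-0.1, -0.0, -1.1]
finger_gap: 0.0349
grasp_force: 50.4
```

Request:
servo_tool --targets '[{"offset": [0,0,0.004],"turn": [0,0,0],"fingers": 0.025},{"offset": [0,0,0.004],"turn": [0,0,0],"fingers": 0.025},{"offset": [0,0,0],"turn": [0,0,0],"fingers": 0.025}]'

```text
clock: 20.4
tcp_pos: [0.5257, 0.0787, 0.0349]
ee_rot: [0.775, 0.632, -0.0, -0.0]
ft_force: [0.3, -0.0, -2.4]
finger_gap: 0.035
grasp_force: 50.3
```

Request:
servo_tool --targets '[{"offset": [0,0,0.003],"turn": [0,0,0],"fingers": 0.025},{"offset": [0,0,0.001],"turn": [0,0,0],"fingers": 0.025},{"offset": [0,0,0],"turn": [0,0,0],"fingers": 0.025}]'

```text
clock: 20.78
tcp_pos: [0.5259, 0.0789, 0.0315]
ee_rot: [0.775, 0.632, -0.0, 0.0]
ft_force: [-1.1, 0.2, 0.5]
finger_gap: 0.0349
grasp_force: 50.7
```

Request:
servo_tool --targets '[{"offset": [0,0,0],"turn": [0,0,0],"fingers": 0.085},{"offset": [0,0,0],"turn": [0,0,0],"fingers": 0.085},{"offset": [0,0,0],"turn": [0,0,0],"fingers": 0.085},{"offset": [0,0,-0.03],"turn": [0,0,0],"fingers": 0.085},{"offset": [0,0,-0.045],"turn": [0,0,0],"fingers": 0.085},{"offset": [-0.05,0,-0.035],"turn": [0,0,0],"fingers": 0.085},{"offset": [-0.06,0,0],"turn": [0,0,0],"fingers": 0.085},{"offset": [-0.06,0,0],"turn": [0,0,0],"fingers": 0.085}]'

```text
clock: 21.78
tcp_pos: [0.4917, -0.0893, 0.1421]
ee_rot: [0.775, 0.632, 0.001, 0.001]
ft_force: [0.5, 0.2, -0.2]
finger_gap: 0.0853
grasp_force: 0.0
```

```bash
python3 - <<'E'
from h import *
plan((.5,-.2,.15,78,1))
for n in ['top','scene']:
    p=r.get_image(n); save(p,n+'7'); X=world(p)
    for k,c in [('heel',(.547,.18)),('obl',(.526,.077))]:
        P=sel(X,c,.048,.034,.056)
        m=(np.hypot(X[...,0]-c[0],X[...,1]-c[1])<.045)&(X[...,2]>.034)
        if len(P)>30: print(n,k,fit(P,k),np.percentile(X[m][:,2],[50,90,97]))
    m=(np.hypot(X[...,0]-.57,X[...,1]-.28)<.035)&(X[...,2]>.034); print('round',np.percentile(X[m][:,2],[50,90,97]))
    m=(np.hypot(X[...,0]-.5,X[...,1]+.4)<.08)&(X[...,2]>.02)&(X[...,2]<.04);print('stone',cv2.minAreaRect((X[m][:,:2]*1000).astype(np.float32)),np.median(X[m][:,2]))
a=cv2.imread('pics/top7.png');b=cv2.imread('pics/scene7.png')
g=lambda i,x,y,w,h:cv2.resize(i[y:y+h,x:x+w],(400,300),interpolation=cv2.INTER_CUBIC)
cv2.imwrite('pics/m7.png',np.hstack([g(a,140,190,132,99),g(b,310,170,160,120)]))
E
```

```text
t 21.775 p [ 0.4917 -0.0893  0.1421] yaw 78.4 down [ 0.002 -0.001 -1.   ] F [ 0.5  0.2 -0.2] gap 0.0853 q [ 0.5   0.35 -0.53  2.03  0.24  0.82 -0.37]
[-0.1068, 0.0303, -0.0079] 0.4
-- 0.1112
top heel ([np.float64(0.5466), np.float64(0.1795), np.float64(-12.2)], np.float64(1.46), 114) [0.05054991 0.05480279 0.0560623 ]
top obl ([np.float64(0.5268), np.float64(0.0791), np.float64(168.4)], np.float64(0.66), 102) [0.05137719 0.0551393  0.05596052]
round [0.04939901 0.05328933 0.05467469]
stone ((494.6609802246094, -394.8204650878906), (122.7510757446289, 48.237884521484375), 10.724940299987793) 0.02846549973667468
scene heel ([np.float64(0.5496), np.float64(0.1779), np.float64(-12.6)], np.float64(0.55), 330) [0.04448847 0.05172425 0.0533322 ]
scene obl ([np.float64(0.5291), np.float64(0.0767), np.float64(168.4)], np.float64(0.22), 369) [0.04456145 0.0510678  0.05244834]
round [0.04548938 0.05204151 0.05348508]
stone ((499.9688720703125, -397.466796875), (125.5056381225586, 46.14948654174805), 9.951373100280762) 0.027959294623916924
```

View pics/m7.png

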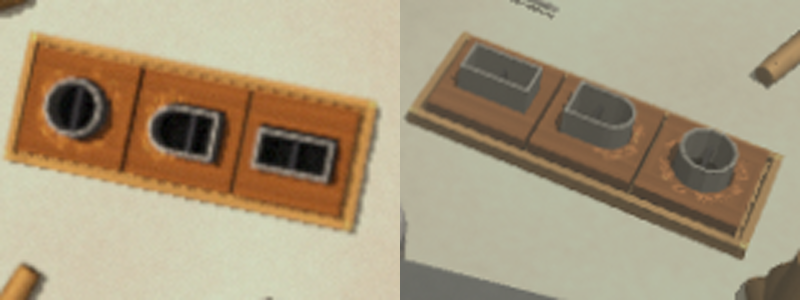

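The picture shows all three dies seated at the same height in their pockets. The round die is at (75,105), the D at (185,130) and the rectangle at (293,155) in the left crop. The stone lies flat on the mat.

```bash
python3 -c "
from bench import r
print(r.finish_job())"
```

```text
the job is handed in; nothing more can be done
None
```

I handed the job in at about 22 s of the 72 s allowed. In the last pictures the stone lay flat on the mat, the D and rectangular dies were seated and released, and the round die was still in its pocket. I didn't re-measure the strap die or the tin at the end, but the arm's path stayed clear of both. The hand-in gave no verdict.

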